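Load the base-lit viewer and hold its shutter open at the mark

TASK

Stand the dropper bottle with the orange bulb upright in the round well of the viewer, bottom fully down, and let go of it while the shutter is still closed. Then take the blue knob and pull the spring-loaded shutter out, away from the white housing, until its pointer line is level with the red mark, and keep holding it there: the job finishes with the knob still held at the mark. Leave the other bottle, the match box and the beaker where they are.

Things in the scene. Friction and masses are not known exactly. Their poses are not given: they have to be found in the camera images.
- bottle_mid (a point): Point on the axis of the amber dropper bottle with the ORANGE bulb, 38 mm above its bottom; z axis points up along the bottle. Glass body 35 mm in diameter and straight from the bottom up to 45 mm, then the rounded shoulder; black collar and soft bulb above it, 102 mm tall in all. Loose, 0.06 to 0.11 kg, stands upright on the worktop. It weighs little and can tip when bumped.
- white_bottle: Other amber dropper bottle, of the same size but with a WHITE bulb, loose bystander; origin at the centre of its bottom. May stand in either bottle's place.
- matches: Small red match box 35 x 52 x 14 mm, loose bystander; origin at the centre of its underside.
- beaker: Small clear beaker, 51 mm in diameter and 68 mm tall, loose bystander; origin at the centre of its bottom.
- viewer: Base-lit bottle viewer, fixed: grey base plate 120 mm wide, 12 mm thick, reaching from x = -120 to +95 mm, with a white housing 90 x 114 mm on its rear part, top 34 mm above the worktop. Origin on the worktop under the middle of the housing's front face; +x to its rear, z up. Yaw 1.05 to 1.65 rad: the housing is toward the robot's left and the shutter pulls out to the robot's right.
- well (a point): Centre of the floor of the round well in the housing's top, 40 mm behind the housing's front face and 22 mm above the worktop. The well is 44 mm wide and 12 mm deep, with a small chamfer at the mouth; its floor has a 23 mm light hole that the bottle stands over. Axes as the viewer's.
- shutter (a joint): Pull-out of the shutter blade toward the viewer's -x, in m: 0 closed, stop at 0.060. A spring always draws it back: 4 N when closed, growing by 1.4 N per 10 mm (about 12 N at 55 mm). It shuts again when let go.
- knob (a point): Point on the axis of the blue upright pull knob on the blade, 45 mm above the worktop, where it can be gripped from above. The knob is a post 18 mm in diameter on a 26 mm foot, straight from 25 to 61 mm above the worktop, top at 64 mm. Its axis is 45 mm in front of the housing when the shutter is closed. Axes as the viewer's.
- pointer (a point): Black line on the white pointer that sticks out to the viewer's +y side from the foot of the knob, 36 mm from the knob's axis and level with it in x, 21 mm above the worktop; it moves with the knob. Axes as the viewer's.
- mark (a point): Tip of the red index clip on the rail beside the shutter, fixed: the mark. The pointer is at the mark when both have the same x in the viewer's frame; that is 30 to 52 mm in front of the closed position and differs from run to run. The clip's top is about 24 mm above the worktop. Axes as the viewer's.
Things that resemble listed ones, but are neither listed nor needed, are in the scene too. What is shaped like the part that bears bottle_mid but green is not meant.

How it is judged:
By the outcome, as a careful person would: the job done as asked, in the order asked, and still so for the second after the job is handed in, while the arm keeps its last pose, push and grip.
It also fails if it takes over 54 s, if anything falls off the work surface, if the arm or the gripper's body presses on something with over 40 N, if the wrist force passes 120 N, or if a joint passes its speed limit or range.

ROBOT

A 6-joint arm with a two-finger parallel gripper is mounted at the origin on a cart in front of the work surface, level with it; the furniture and walls round the work are solid. World frame = base frame: x ahead of the robot, y to its left, z up, the work surface at z = 0. Lengths are in m, angles in rad, forces in N, time in s.
With the tool pointing down it reaches from about 0.3 to 0.775 m from the base axis. Payload 14.6 kg.
Tool frame: the origin (TCP) lies on the centre line of the jaws, within the pads' length; the fingertips stand 19 mm ahead of it and the grasp point (between the pads) is the TCP; z points along the fingers, x is the direction in which the jaws open and shut, and the axes are right-handed (so a half turn about z gives the same grasp; the last joint's range is limited). The gripper opens to 94 mm and grips with 3 to 60 N. Pads are 16 mm wide; open, the fingers measure 119 mm over their backs; the gripper's body (75 mm by 177 mm) begins 78 mm behind the grasp point.
Start: joints at [1.191, 0.3, 1.521, -0, 1.321, -0.067], TCP at [0.169, 0.523, 0.224] pointing down, gripper open.
Joint ranges: [-3.03, 3.03], [-0.79, 2.21], [0.23, 2.52], [-1.04, 4.18], [0, 3.07], [-2.55, 2.55]. Speed limits (rad/s): [2.22, 2.22, 2.57, 3.14, 3.14, 3.14].

INTERFACE

Orientations are given as [roll, pitch, yaw] about the fixed x, y, z axes, in that order (R = Rz(yaw) Ry(pitch) Rx(roll)).
In Python, from station import ctrl, imaging gives the robot as it stands.
- The arm moves only by the shell command python3 -m handwheel 'ROWS' [OPENING] [FORCE]. ROWS is JSON, a list that holds one entry, the list of rows, each a list of 4 numbers: the shift along the tool's x, y, z in m, then the turn about the tool's z in rad. A call has 1 to 10 rows; each row shifts and turns the pose as measured when the row begins, along the tool's axes as they then stand; what a row does not reach is not made up. A row lasts 1/10 s, in which the tool goes at most 50 mm and 8.59 degrees, less where a joint would pass 70% of its speed; a pose out of reach is approached as far as the arm can. A call is refused whole if a number of a shift passes 0.05 or a number of a turn 0.15, either way. A call with a gripper value outside its range is refused whole. OPENING is the finger opening in m, from 0 to 0.094, set as the call begins (- or left out, the last holds). The fingers move at their own pace and stop on an object; FORCE is the grip in N (left out, the last holds). Time passes only in rows, so rows that do not move let the fingers close. It gives the time, the measured TCP pose, the force and the opening at its end, in the units of the state.
- ctrl.get_obs(): the state, without advancing time (a new reading comes with each control period).
- imaging.camera(name): name is "scene" or "top"; returns the picture (400x640x3 uint8, red, green, blue); there is no depth.
- imaging.camera_model(name): a dict with "camera_matrix" (3x3 intrinsics, pixels), "k1" (the pictures are not rectified: a ray, as slopes to the right and down, at radius r is drawn at 1 + k1 r^2 times it, then the intrinsics apply), "position" and "attitude" of the camera in the world. Camera axes: x right, y up, looking along -z (the intrinsics and any distortion apply to the point x, -y, -z); pixel columns grow to the right and rows downward; lengths in m; the calibration is good to about 2 mm. A picture is of the moment at which its call begins. camera_model takes no time and is no camera call.
- ctrl.hand_in(): hands the job in, once; it reports no verdict.
The state is a dict: "time_s": time; "qpos": joint angles; "joint_vel": joint speeds; "tau": joint torques, N m; "ee_pos": TCP position; "eef_rot": TCP orientation; "force": force on the tool from outside, world axes, zero at the start; "moment": the same for the moment, N m; "grip_width": finger opening in m.
Only numpy, scipy, OpenCV 4.12 (cv2) and the standard library are available. Lean on these libraries where they do the work, as an engineer would, in place of code of your own. Each camera call takes 0.05 s, during which the arm holds its last target. There are 200 camera calls.

## Working session

There is one attempt and no reset: what is moved stays moved. The work goes in short steps, Python scripts to look and compute and a shell command to move; the robot and the scene stay as the last step left them, time stands still between calls to the robot, and variables do not carry over. Pictures are saved under pics/ and viewed, about 8 in all and at most 12, crops included, and the job is handed in when it is done.

```bash
ls; mkdir -p pics; cat > h.py <<'E'
import numpy as np, cv2
from station import ctrl, imaging
from scipy.spatial.transform import Rotation as R
E
python3 - <<'E'
from h import *
for n in("scene","top"):
    im=imaging.camera(n); cv2.imwrite(f"pics/{n}0.png",im[:,:,::-1])
    print(n,imaging.camera_model(n))
print(ctrl.get_obs())
E
```

```text
pics
scene {'camera_matrix': array([[392.32705437,   0.        , 321.40942361],
       [  0.        , 392.32705437, 195.51771302],
       [  0.        ,   0.        ,   1.        ]]), 'k1': -0.08377521556486685, 'position': array([ 0.11498354, -0.53990049,  0.71922901]), 'attitude': array([ 0.82919958, -0.01227429, -0.62332116])}
top {'camera_matrix': array([[378.88600355,   0.        , 321.89577967],
       [  0.        , 378.88600355, 197.25463126],
       [  0.        ,   0.        ,   1.        ]]), 'k1': -0.023787640977986694, 'position': array([0.31313751, 0.03408764, 1.0428333 ]), 'attitude': array([ 0.22522297,  0.00467277, -1.52432386])}
{'time_s': 0.1, 'qpos': array([ 1.19141367e+00,  3.00388465e-01,  1.52152233e+00, -2.88570033e-05,
        1.32068263e+00, -6.66062223e-02]), 'joint_vel': array([-0.00038973, -0.00110436, -0.00069989,  0.00028186, -0.00022755,
        0.00223305]), 'tau': array([-1.04050087e-04, -5.32651305e+01, -3.53280938e+01,  7.08749495e-02,
        2.34290538e-02, -1.23341772e-05]), 'ee_pos': array([0.16916921, 0.52311233, 0.2239565 ]), 'eef_rot': array([-3.14155394e+00,  1.00040832e-03,  1.25802707e+00]), 'force': array([-0.20039885, -0.48515281,  1.13098779]), 'moment': array([ 0.02301334, -0.05362459,  0.0427041 ]), 'grip_width': 0.09430434974684083}
```

View pics/scene0.png

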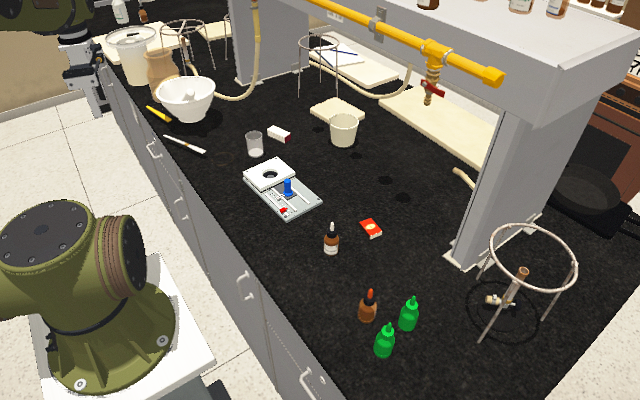

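View pics/top0.png

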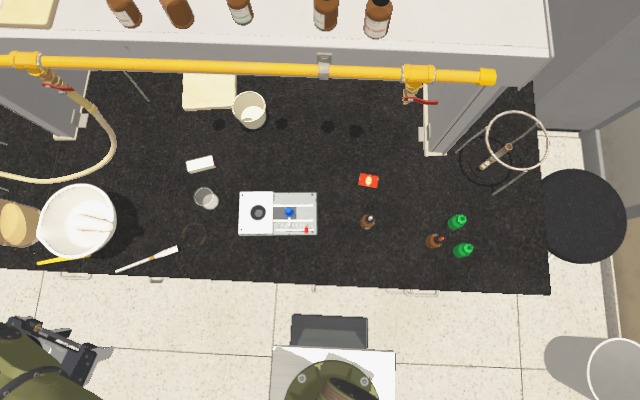

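Two-view candidates: the orange-bulb bottle is at scene (368,305) and top (434,240). The white-bulb bottle is at scene (331,240) and top (367,221). The two green bottles, at scene (385,340) and (409,313), are decoys. The viewer is at scene (282,187) and top (277,213). I'll enlarge to confirm.

```bash
python3 - <<'E'
import cv2, numpy as np
def crop(n,x,y,w=80,h=60,s=5):
    c=cv2.imread(f"pics/{n}0.png")[y:y+h,x:x+w]
    c=cv2.resize(c,None,fx=s,fy=s,interpolation=cv2.INTER_CUBIC)
    for k in range(0,w,10): cv2.putText(c,str(x+k),(k*s,8),0,.3,(255,255,0)); cv2.line(c,(k*s,10),(k*s,16),(255,255,0))
    for k in range(0,h,10): cv2.putText(c,str(y+k),(0,k*s+3),0,.3,(255,255,0)); cv2.line(c,(22,k*s),(28,k*s),(255,255,0))
    return c
cv2.imwrite("pics/c1.png",np.vstack([np.hstack([crop("scene",340,280),crop("scene",243,156,)]),np.hstack([crop("top",410,205),crop("top",238,184)])]))
E
```

```text
(no output)
```

View pics/c1.png

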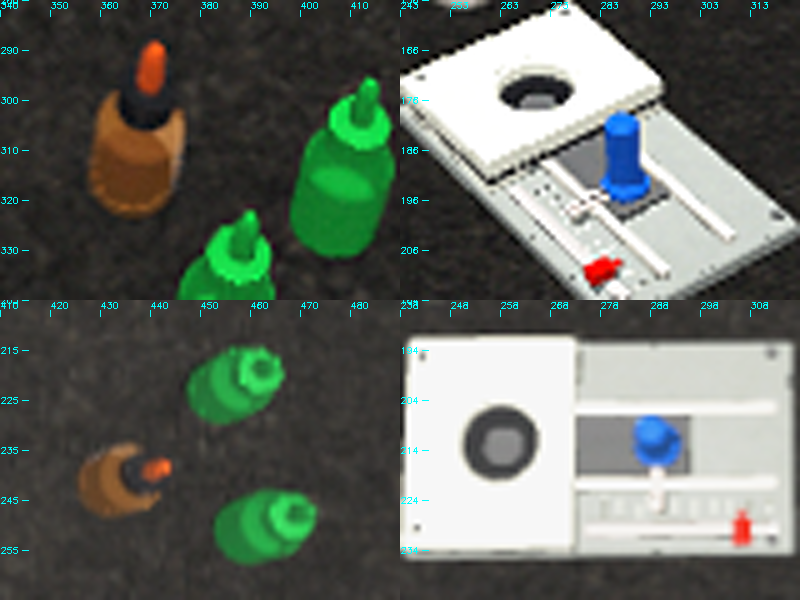

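The crop confirms the bottle: amber with an orange bulb, tip at scene (370,288) and top (443,238). The viewer is seen clearly, with well, blue knob and red clip at top (306,229). Next I triangulate and fit.

```bash
cat >> h.py <<'E'
from scipy.optimize import least_squares
CM={n:imaging.camera_model(n) for n in("scene","top")}
def proj(n,P):
    m=CM[n];P=np.atleast_2d(P)
    q=R.from_euler("xyz",m["attitude"]).inv().apply(P-m["position"])
    s=np.c_[q[:,0],-q[:,1]]/-q[:,2:3]; s=s*(1+m["k1"]*(s**2).sum(1,keepdims=True))
    K=m["camera_matrix"]; return s*[K[0,0],K[1,1]]+[K[0,2],K[1,2]]
def tri(ps,pt):
    r=least_squares(lambda p:np.r_[proj("scene",p)[0]-ps,proj("top",p)[0]-pt],[.3,0,.05])
    return r.x, r.fun
def V(v,p):
    p=np.atleast_2d(p); c,s=np.cos(v[2]),np.sin(v[2])
    return np.c_[v[0]+c*p[:,0]-s*p[:,1],v[1]+s*p[:,0]+c*p[:,1],p[:,2]]
E
python3 - <<'E'
from h import *
f=.4
A=lambda *l:np.array(l)-f
print("base",proj("top",[0,0,0.1]))
S={'tip':A(370.6,289),'well':A(270.2,174.2),'knob':A(287.2,180)}
T={'tip':A(443.4,238.6),'well':A(258.1,212.5),'knob':A(288.2,210)}
S['red']=A(284,209.5);T['red']=A(306.4,230)
S['wbulb']=A(332,224);T['wbulb']=A(371,218.5)
for k in S: print(k,*tri(S[k],T[k]))
M=np.array([[40,0,34],[-45,0,64],[0,57,34],[0,-57,34],[-120,-60,12]])/1e3
so=np.array([S['well'],S['knob'],A(260.2,192),A(295.6,173.6),A(323,201.6)])
to=np.array([T['well'],T['knob'],A(273.4,235),A(273.4,191.4),A(316.8,192.2)])
M2=np.array([[90,-57,34]])/1e3; so2=A(277.4,156.6)
M3=np.array([[-120,60,12]])/1e3;to3=A(317,235.2)
fun=lambda v:np.r_[(proj("scene",V(v,M))-so).ravel(),(proj("top",V(v,M))-to).ravel(),(proj("scene",V(v,M2))-so2).ravel(),(proj("top",V(v,M3))-to3).ravel()]
r=least_squares(fun,[.35,.1,1.5]); v=r.x; print("viewer",v,r.fun.round(1))
np.save("v.npy",v)
print("well",V(v,[.04,0,.022]),"knob",V(v,[-.045,0,.045]))
E
```

```text
base [[332.4750181 426.0043872]]
tip [ 0.43829285 -0.25775514  0.10264446] [-0.28079744  0.0799152   0.18707249 -0.34241321]
well [0.49633252 0.22236629 0.02813558] [-0.24109651  0.05486737  0.1016623  -0.22075882]
knob [0.50030908 0.13684209 0.06430231] [-0.30950811  0.07484438  0.14021489 -0.29254384]
red [0.45669249 0.08789344 0.02119735] [-0.68122588  0.15934393  0.31643134 -0.67898438]
wbulb [ 0.48263716 -0.0778281   0.09570433] [-0.5135148   0.13888172  0.28477106 -0.54742124]
viewer [0.49663236 0.179873   1.62712186] [-0.6 -0.9 -0.3  0.7 -0.3 -2.6 -0.7 -1.1 -0.  -0.4  0.6  0.1  0.8  0.2
 -0.3 -1.6  0.4  0.6  0.9  0.2 -0.8  0.5  1.  -0.1]
well [[0.49438053 0.21980957 0.022     ]] knob [[0.49916567 0.13494436 0.045     ]]
```

```bash
python3 - <<'E'
from h import *
A=lambda *l:np.array(l)-.4
for n,s,t in(("g1",(414,297),(462.5,219)),("g2",(390,323.6),(469.2,246.2))): print(n,*tri(A(*s),A(*t)))
a=np.linspace(0,2*np.pi,90)
for n in CM:
    ps=[]
    for z in (0,.045): 
        p=proj(n,np.c_[.438+.0175*np.cos(a),-.258+.0175*np.sin(a),0*a+z])
        print(n,z,p.min(0).round(1),p.max(0).round(1))
# grid positions of red mask and orange mask
for n in CM:
    im=cv2.imread(f"pics/{n}0.png"); hsv=cv2.cvtColor(im,cv2.COLOR_BGR2HSV)
    x0,y0,w,h=(355,285,30,45) if n=="scene" else (420,225,30,30)
    m=cv2.inRange(hsv[y0:y0+h,x0:x0+w],(3,120,90),(20,255,255)); ys,xs=np.nonzero(m)
    print(n,"amber+orange bbox",xs.min()+x0,xs.max()+x0,ys.min()+y0,ys.max()+y0)
o=ctrl.get_obs(); p=np.array([.438,-.258,.16]); Rm=R.from_euler("xyz",o["eef_rot"])
print("shift tool",Rm.inv().apply(p-o["ee_pos"]))
E
```

```text
g1 [ 0.49581873 -0.31333775  0.09226871] [-1.48042787  0.45855072  1.08028317 -1.81247078]
g2 [ 0.42494014 -0.32715135  0.08946208] [-0.62799308  0.18160643  0.45131468 -0.80909777]
scene 0 [356.3 309.9] [373.5 325.2]
scene 0.045 [358.1 297.9] [375.9 313.5]
top 0 [425.5 236.1] [438.2 248.8]
top 0.045 [429.9 234. ] [443.2 247.2]
scene amber+orange bbox 358 376 288 321
top amber+orange bbox 426 443 234 247
shift tool [-0.66043464  0.49613515  0.06459803]
```

```bash
python3 -m handwheel '[[[0,0,0,0.137],[0,0,0,0.137],[0,0,0,0.137],[0,0,0,0.137],[0,0,0,0.137],[0,0,0,0.137],[0,0,0,0.137]]]' 0.062 10; cat >> h.py <<'E'
def to(p,yaw=None):
    o=ctrl.get_obs(); Rm=R.from_euler("xyz",o["eef_rot"])
    print("t",round(o["time_s"],2),"pos",o["ee_pos"].round(4),"yaw",o["eef_rot"].round(4),"F",o["force"].round(1),"w",round(o["grip_width"],4))
    print("shift",Rm.inv().apply(np.array(p)-o["ee_pos"]).round(4), "turn",None if yaw is None else round(o["eef_rot"][2]-yaw,4))
E
python3 -c "
from h import *
to([.438,-.258,.16],.3)"
```

```text
time_s: 0.8
ee_pos: [0.1688, 0.5221, 0.2214]
eef_rot: [3.137, 0.004, 0.264]
force: [0.3, 0.0, 0.4]
grip_width: 0.0619
t 0.8 pos [0.1688 0.5221 0.2214] yaw [3.1366 0.0037 0.264 ] F [0.3 0.  0.4] w 0.0619
shift [0.0566 0.823  0.0653] turn -0.036
```

```bash
python3 -m handwheel '[[[0.03,0.03,0,0],[0.03,0.035,0,0],[0.03,0.04,0,0],[0.03,0.04,0,0],[0.01,0.048,0,0],[0,0.05,0,0],[0,0.05,0,0],[0,0.05,0,0],[0,0.05,0,0],[0,0.05,0,0]]]'
python3 -m handwheel '[[[0,0.05,0,0],[0,0.05,0,0],[0,0.05,0,0],[-0.01,0.048,0,0],[-0.01,0.048,0,0]]]';  python3 -c "
from h import *
to([.438,-.258,.16],.3)"
```

```text
time_s: 1.8
ee_pos: [0.4086, 0.1264, 0.2201]
eef_rot: [3.134, 0.009, 0.264]
force: [1.4, -0.6, -0.3]
grip_width: 0.0621
time_s: 2.3
ee_pos: [0.4517, -0.1188, 0.2219]
eef_rot: [3.134, 0.009, 0.264]
force: [-0.2, 0.5, 0.1]
grip_width: 0.0621
t 2.3 pos [ 0.4517 -0.1188  0.2219] yaw [3.1345 0.0085 0.2641] F [-0.2  0.5  0.1] w 0.0621
shift [-0.049   0.1304  0.0632] turn -0.0359
```

```bash
python3 -m handwheel '[[[-0.015,0.04,0,0],[-0.015,0.04,0,0],[-0.015,0.03,0.01,0],[-0.004,0.015,0.02,0],[0,0,0.01,0],[0,0,0,0]]]';  python3 -c "
from h import *
to([.438,-.258,.04],.3)
im=imaging.camera('scene');im2=imaging.camera('top')
a=cv2.resize(im[230:350,300:460],None,fx=5,fy=5,interpolation=2)
cv2.imwrite('pics/a1.png',a[:,:,::-1])"
```

```text
time_s: 2.9
ee_pos: [0.4337, -0.2631, 0.1805]
eef_rot: [3.136, 0.01, 0.257]
force: [0.9, 0.6, 0.5]
grip_width: 0.0616
t 2.9 pos [ 0.4337 -0.2631  0.1805] yaw [3.1358 0.0102 0.2569] F [0.9 0.6 0.5] w 0.0616
shift [ 0.0069 -0.0047  0.1405] turn -0.0431
```

View pics/a1.png

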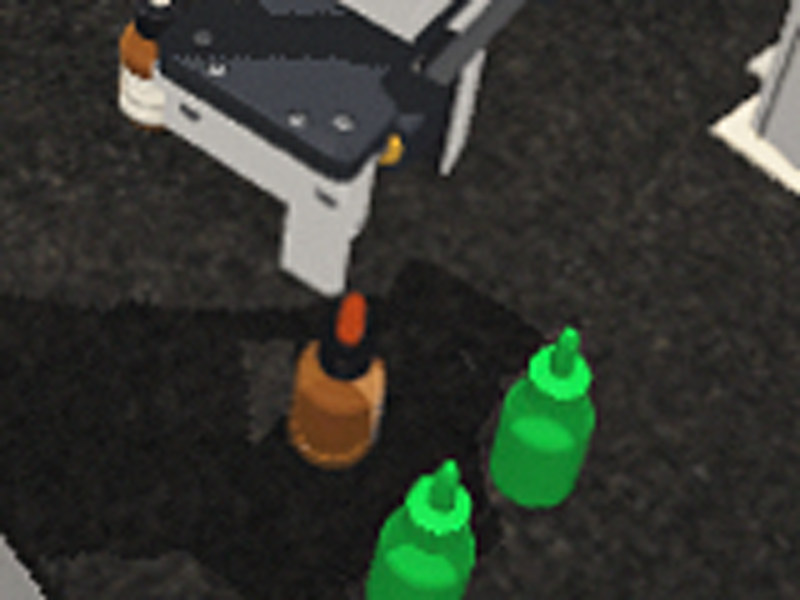

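The crop shows the orange-bulb bottle standing untouched (crop ~(340,390)), with the gripper above it and the greens clear to the right. Next I centre and descend.

```bash
python3 -m handwheel '[[[0.006,-0.004,0,0],[0.002,-0.001,0,0],[0,0,0.02,0],[0,0,0.02,0],[0,0,0.02,0],[0,0,0,0],[0,0,0,0]]]';  python3 -c "
from h import *
to([.438,-.258,.04],.3)"
```

```text
time_s: 3.7
ee_pos: [0.4452, -0.2521, 0.1258]
eef_rot: [3.128, 0.003, 0.265]
force: [-0.3, -0.4, 0.1]
grip_width: 0.0621
t 3.7 pos [ 0.4452 -0.2521  0.1258] yaw [3.1278e+00 2.7000e-03 2.6540e-01] F [-0.3 -0.4  0.1] w 0.0621
shift [-0.0083  0.0027  0.0858] turn -0.0346
```

```bash
for i in 1 2 3; do python3 -m handwheel '[[[0,0,0,0]]]' | sed -n 2,3p; done;  python3 -c "
from h import *
to([.438,-.258,.04],.3)
imaging.camera('top')
to([.438,-.258,.04],.3)
imaging.camera('top')
to([.438,-.258,.04],.3)"
```

```text
ee_pos: [0.4457, -0.2519, 0.1268]
eef_rot: [3.127, 0.002, 0.266]
ee_pos: [0.4461, -0.252, 0.1278]
eef_rot: [3.126, 0.001, 0.266]
ee_pos: [0.4464, -0.2521, 0.1286]
eef_rot: [3.125, 0.0, 0.266]
t 4.0 pos [ 0.4464 -0.2521  0.1286] yaw [3.125e+00 2.000e-04 2.663e-01] F [ 0.5 -0.5  0.9] w 0.0621
shift [-0.0097  0.002   0.0887] turn -0.0337
t 4.05 pos [ 0.4464 -0.2522  0.1286] yaw [3.1249e+00 1.0000e-04 2.6620e-01] F [ 0.7 -1.2  0.1] w 0.0618
shift [-0.0097  0.0019  0.0887] turn -0.0338
t 4.1 pos [ 0.4464 -0.2521  0.1284] yaw [3.1252e+00 3.0000e-04 2.6620e-01] F [-0.4 -0.1  0.6] w 0.0622
shift [-0.0096  0.002   0.0885] turn -0.0338
```

```bash
python3 -m handwheel '[[[-0.005,0.001,0.005,0],[-0.004,0.001,0.01,0],[0,0,0.01,0],[0,0,0.01,0]]]';  python3 -c "
from h import *
to([.438,-.258,.04],.3)
imaging.camera('top')
to([.438,-.258,.04],.3)"
```

```text
time_s: 4.5
ee_pos: [0.4377, -0.2578, 0.0917]
eef_rot: [3.124, -0.001, 0.266]
force: [-1.0, 0.3, -0.3]
grip_width: 0.0616
t 4.5 pos [ 0.4377 -0.2578  0.0917] yaw [ 3.1238e+00 -8.0000e-04  2.6570e-01] F [-1.   0.3 -0.3] w 0.0616
shift [ 0.0002 -0.0007  0.0517] turn -0.0343
t 4.55 pos [ 0.437  -0.2574  0.09  ] yaw [3.1257e+00 9.0000e-04 2.6570e-01] F [-0.7  1.3 -2.7] w 0.062
shift [0.0008 0.0001 0.05  ] turn -0.0343
```

Centred to within 1 mm.

```bash
python3 -m handwheel '[[[0.001,0,0.012,0],[0,0,0.012,0],[0,0,0.012,0],[0,0,0.008,0]]]';  python3 -c "
from h import *
to([.438,-.258,.04],.3)
imaging.camera('top')
to([.438,-.258,.04],.3)"
```

```text
time_s: 4.95
ee_pos: [0.4382, -0.2576, 0.0418]
eef_rot: [3.126, 0.001, 0.266]
force: [-0.1, 1.1, -0.1]
grip_width: 0.0622
t 4.95 pos [ 0.4382 -0.2576  0.0418] yaw [3.1262e+00 1.3000e-03 2.6580e-01] F [-0.1  1.1 -0.1] w 0.0622
shift [-0.0003  0.0003  0.0018] turn -0.0342
t 5.0 pos [ 0.4377 -0.2573  0.0408] yaw [3.1274e+00 2.3000e-03 2.6590e-01] F [-0.5 -0.2 -2.1] w 0.062
shift [0.0001 0.0007 0.0009] turn -0.0341
```

```bash
python3 -m handwheel '[[[0,0,0.001,0],[0,0,0,0],[0,0,0,0],[0,0,0,0],[0,0,0,0],[0,0,0,0]]]' 0.02 12;python3 -m handwheel '[[[0,0,0,0],[0,0,0,0],[0,0,0,0]]]'
```

```text
time_s: 5.6
ee_pos: [0.4383, -0.2577, 0.0406]
eef_rot: [3.126, 0.001, 0.266]
force: [-0.1, 0.5, -1.2]
grip_width: 0.0343
time_s: 5.9
ee_pos: [0.4383, -0.2577, 0.0407]
eef_rot: [3.126, 0.001, 0.266]
force: [-0.1, 0.2, -0.7]
grip_width: 0.034
```

```bash
python3 -m handwheel '[[[0,0,-0.01,0],[0,0,-0.02,0],[0,0,-0.03,0],[0,0,-0.03,0],[0,0,-0.03,0],[0,0,-0.03,0],[0,0,-0.01,0]]]'; python3 -m handwheel '[[[0.01,-0.02,0,0],[0.015,-0.035,0,0],[0.015,-0.04,0,0],[0.015,-0.04,0,0],[0.015,-0.04,0,0],[0.015,-0.04,0,0],[0.015,-0.04,0,0],[0.015,-0.04,0,0],[0.01,-0.02,0,0],[0,0,0,0]]]'; python3 -c "
from h import *
to([.4944,.2200,.2])"
```

```text
time_s: 6.6
ee_pos: [0.4368, -0.2544, 0.2092]
eef_rot: [3.128, 0.002, 0.266]
force: [-0.1, 0.5, -1.1]
grip_width: 0.0344
time_s: 7.6
ee_pos: [0.4733, 0.0945, 0.2014]
eef_rot: [3.127, 0.005, 0.263]
force: [0.3, -0.1, -0.3]
grip_width: 0.0342
t 7.6 pos [0.4733 0.0945 0.2014] yaw [3.1269 0.0049 0.2627] F [ 0.3 -0.1 -0.3] w 0.0342
shift [ 0.053  -0.1157 -0.0005] turn None
```

```bash
python3 -m handwheel '[[[0.02,-0.035,0,0],[0.015,-0.035,0,0],[0.01,-0.025,0,0],[0,-0.01,0,0],[0,0,0,0]]]'; python3 - <<'E'
from h import *
for n,(x0,y0,w,h) in {"top":(246,200,26,26),"scene":(258,164,26,20)}.items():
    g=cv2.imread(f"pics/{n}0.png",0)[y0:y0+h,x0:x0+w]
    u=cv2.resize(g,None,fx=8,fy=8,interpolation=cv2.INTER_CUBIC)
    c=max(cv2.findContours((u<165).astype('uint8'),cv2.RETR_EXTERNAL,cv2.CHAIN_APPROX_NONE)[0],key=cv2.contourArea)
    e=cv2.fitEllipse(c); x,y,ww,hh=cv2.boundingRect(c)
    ctr=(np.array(e[0])+.5)/8-.5+[x0,y0]
    p=least_squares(lambda q:proj(n,[*q,.034])[0]-ctr,[.49,.22]).x
    print(n,ctr,np.array(e[1])/8,(x,y,ww,hh),p)
to([.4944,.2200,.2])
E
```

```text
time_s: 8.1
ee_pos: [0.4892, 0.2076, 0.197]
eef_rot: [3.126, 0.009, 0.261]
force: [0.3, -0.5, -0.4]
grip_width: 0.0341
top [257.55951786 212.13296604] [14.43065643 15.36807728] (37, 41, 120, 120) [0.49454587 0.2218767 ]
scene [269.76880646 173.99155521] [ 7.02886486 14.8305912 ] (38, 55, 121, 57) [0.49327165 0.2150529 ]
t 8.1 pos [0.4892 0.2076 0.197 ] yaw [3.1257 0.0092 0.2609] F [ 0.3 -0.5 -0.4] w 0.0341
shift [ 0.0082 -0.0106 -0.0032] turn None
```

```bash
python3 -m handwheel '[[[0.005,-0.007,0.02,0],[0.003,-0.004,0.025,0],[0,0,0.025,0],[0,0,0.01,0]]]'; python3 - <<'E'
from h import *
imaging.camera('top')
to([.4945,.2205,.085])
E
python3 -m handwheel '[[[0,0,0,0]]]'; python3 - <<'E'
from h import *
to([.4945,.2205,.085])
a=imaging.camera('scene');b=imaging.camera('top')
cv2.imwrite('pics/s2.png',a[:,:,::-1]);cv2.imwrite('pics/t2.png',b[:,:,::-1])
c=np.hstack([cv2.resize(a[130:220,235:315],None,fx=5,fy=5,interpolation=2),cv2.resize(b[170:260,230:310],None,fx=5,fy=5,interpolation=2)])
cv2.imwrite('pics/a2.png',c[:,:,::-1])
E
```

```text
time_s: 8.5
ee_pos: [0.4947, 0.2136, 0.116]
eef_rot: [3.125, 0.006, 0.258]
force: [0.1, -0.9, -0.3]
grip_width: 0.0346
t 8.55 pos [0.4946 0.2135 0.1155] yaw [3.125  0.0069 0.2574] F [-0.3 -0.6 -2.1] w 0.0343
shift [ 0.0019 -0.0073  0.0303] turn None
time_s: 8.65
ee_pos: [0.4948, 0.2127, 0.116]
eef_rot: [3.125, 0.007, 0.257]
force: [-0.3, -0.4, -0.4]
grip_width: 0.0345
t 8.65 pos [0.4948 0.2127 0.116 ] yaw [3.1249 0.0068 0.2565] F [-0.3 -0.4 -0.4] w 0.0345
shift [ 0.0019 -0.0081  0.0308] turn None
```

View pics/a2.png

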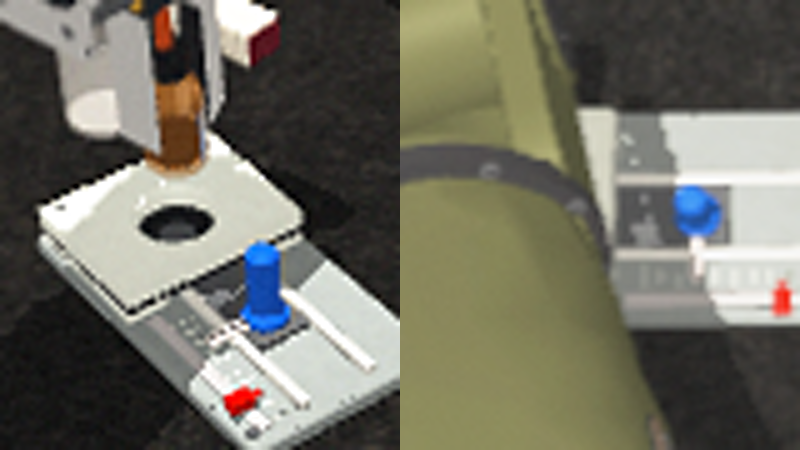

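```bash
python3 - <<'E'
from h import *
o=ctrl.get_obs();Rm=R.from_euler("xyz",o["eef_rot"]); a=np.linspace(0,2*np.pi,200)
c=np.c_[np.cos(a),np.sin(a),0*a]
P=o["ee_pos"]+Rm.apply(np.c_[c[:,:2]*.0175,0*a+.0405]); q=proj("scene",P); print("bottle pred",q.min(0),q.max(0),"centre",P.mean(0),"meas x 264.2..276.2(c 270), ymax 164")
W=np.array([.4945,.2205,.034])+c*.022; q=proj("scene",W); print("well pred",q.min(0),q.max(0),"meas x 262..277.6 y 170.2..178.2")
E
```

```text
bottle pred [263.05885352 158.32917487] [276.17359126 166.18058081] centre [0.49493323 0.21231063 0.07585841] meas x 264.2..276.2(c 270), ymax 164
well pred [261.15486138 167.83363177] [277.15277052 177.92450284] meas x 262..277.6 y 170.2..178.2
```

```bash
python3 - <<'E'
from h import *
im=cv2.imread("pics/s2.png")
for x in (268,270,272): print(x,[(y,*map(int,im[y,x,::-1])) for y in range(158,181)])
E
python3 -m handwheel '[[[0.001,-0.004,0.008,0],[0.001,-0.004,0.01,0],[0,0,0.006,0]]]'; python3 - <<'E'
from h import *
a=imaging.camera('scene')
to([.4945,.2205,.0625])
cv2.imwrite('pics/s3.png',a[:,:,::-1])
c=cv2.resize(a[145:195,240:310],None,fx=10,fy=10,interpolation=2)
cv2.imwrite('pics/a3.png',c[:,:,::-1])
E
```

```text
268 [(158, 94, 53, 23), (159, 97, 56, 24), (160, 92, 52, 22), (161, 91, 53, 22), (162, 90, 51, 22), (163, 106, 70, 37), (164, 178, 144, 104), (165, 192, 174, 149), (166, 214, 215, 200), (167, 219, 220, 205), (168, 221, 223, 209), (169, 210, 214, 200), (170, 225, 225, 208), (171, 78, 79, 75), (172, 19, 19, 23), (173, 20, 21, 22), (174, 20, 21, 23), (175, 67, 68, 71), (176, 65, 67, 69), (177, 59, 61, 63), (178, 137, 140, 132), (179, 213, 214, 198), (180, 208, 208, 192)]
270 [(158, 95, 54, 22), (159, 95, 56, 23), (160, 97, 54, 24), (161, 94, 57, 26), (162, 88, 49, 20), (163, 126, 76, 31), (164, 180, 144, 103), (165, 189, 179, 148), (166, 209, 212, 198), (167, 229, 230, 217), (168, 220, 224, 210), (169, 218, 219, 205), (170, 227, 230, 215), (171, 43, 44, 41), (172, 19, 19, 21), (173, 24, 28, 29), (174, 44, 45, 45), (175, 67, 70, 69), (176, 67, 66, 67), (177, 60, 59, 63), (178, 134, 138, 129), (179, 214, 214, 197), (180, 207, 208, 192)]
272 [(158, 97, 58, 25), (159, 98, 58, 24), (160, 94, 56, 26), (161, 91, 53, 26), (162, 86, 47, 20), (163, 130, 93, 58), (164, 178, 145, 102), (165, 202, 193, 175), (166, 211, 213, 200), (167, 223, 225, 211), (168, 219, 222, 205), (169, 217, 218, 202), (170, 229, 227, 213), (171, 79, 79, 77), (172, 22, 23, 24), (173, 18, 17, 21), (174, 28, 32, 30), (175, 73, 73, 75), (176, 64, 70, 68), (177, 53, 54, 58), (178, 216, 219, 202), (179, 214, 214, 199), (180, 211, 213, 198)]
time_s: 9.05
ee_pos: [0.496, 0.2217, 0.0933]
eef_rot: [3.125, 0.001, 0.256]
force: [0.2, 1.1, -1.6]
grip_width: 0.0346
t 9.1 pos [0.4957 0.2214 0.0925] yaw [3.1253e+00 2.5000e-03 2.5640e-01] F [-0.5 -0.6 -1.6] w 0.0345
shift [-0.0013  0.0001  0.03  ] turn None
```

View pics/a3.png

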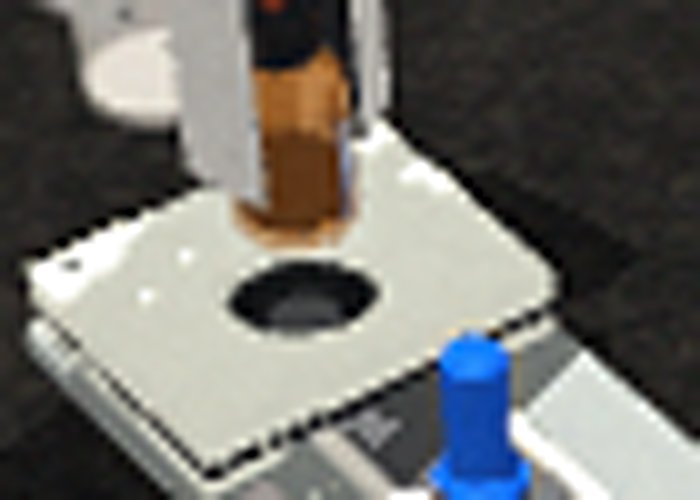

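The crop shows the bottle just above the well, laterally aligned: bottle centre 294, well 304 in the crop, and the perspective offset accounts for the difference. Now I lower it step by step.

```bash
python3 -m handwheel '[[[-0.001,0.0015,0.006,0],[0,0,0.006,0],[0,0,0.002,0]]]';python3 -c "
from h import *
imaging.camera('top');to([.495,.2197,.0625])"; python3 -m handwheel '[[[0,0,0.005,0],[0,0,0.004,0]]]'; python3 -c "
from h import *
imaging.camera('top');to([.495,.2197,.0625])"
```

```text
time_s: 9.4
ee_pos: [0.4949, 0.2194, 0.0771]
eef_rot: [3.125, 0.003, 0.257]
force: [-0.7, 0.3, -0.3]
grip_width: 0.0343
t 9.45 pos [0.4949 0.2193 0.077 ] yaw [3.1251 0.0032 0.2569] F [0.  0.6 0. ] w 0.0343
shift [ 0.0003 -0.0006  0.0145] turn None
time_s: 9.65
ee_pos: [0.4952, 0.2192, 0.0679]
eef_rot: [3.125, 0.002, 0.257]
force: [0.4, 0.1, -0.5]
grip_width: 0.0345
t 9.7 pos [0.495  0.2191 0.0674] yaw [3.1252e+00 2.9000e-03 2.5680e-01] F [-0.7 -0.1 -1.1] w 0.0342
shift [ 0.0002 -0.0007  0.0049] turn None
```

```bash
for i in 1 2 3; do python3 -m handwheel '[[[0,0,0.002,0]]]' | grep -E 'pos|force'; done; python3 -c "
from h import *
imaging.camera('top');to([.495,.2197,.0625])"
```

```text
ee_pos: [0.4951, 0.2192, 0.0654]
force: [0.8, 0.5, -0.3]
ee_pos: [0.4951, 0.2191, 0.0632]
force: [-0.3, -0.0, -0.6]
ee_pos: [0.4955, 0.2193, 0.0615]
force: [0.5, 2.4, 10.5]
t 10.05 pos [0.4956 0.2194 0.0615] yaw [3.1256e+00 9.0000e-04 2.5680e-01] F [-0.2  0.6  1.8] w 0.0342
shift [-0.0005 -0.0005 -0.001 ] turn None
```

Floor contact came at TCP z ≈ 0.062, where it was expected. Releasing and rising.

```bash
python3 -m handwheel '[[[0,0,0,0],[0,0,0,0],[0,0,0,0],[0,0,0,0]]]' 0.06 12; python3 -c "
from h import *
imaging.camera('top');to([.495,.2197,.0625])"; python3 -m handwheel '[[[0,0,-0.01,0],[0,0,-0.02,0],[0,0,-0.03,0],[0,0,-0.04,0],[0,0,-0.03,0],[0,0,0,0]]]'; python3 -m handwheel '[[[0,0.03,0,0.1],[0,0.03,0,0.1],[0,0.02,0,0],[0,0,0,0]]]' 0.05 40;python3 - <<'E'
from h import *
a=imaging.camera('scene');b=imaging.camera('top')
v=np.load("v.npy");k=V(v,[-.045,0,.15])[0];print(k);to(k,v[2]-np.pi/2)
cv2.imwrite('pics/s4.png',a[:,:,::-1]);cv2.imwrite('pics/t4.png',b[:,:,::-1])
c=np.hstack([cv2.resize(a[140:220,245:325],None,fx=5,fy=5,interpolation=2),cv2.resize(b[170:250,230:310],None,fx=5,fy=5,interpolation=2)])
cv2.imwrite('pics/a4.png',c[:,:,::-1])
E
```

```text
time_s: 10.45
ee_pos: [0.4958, 0.2194, 0.0616]
eef_rot: [3.126, 0.001, 0.257]
force: [0.4, 0.2, 0.0]
grip_width: 0.0595
t 10.5 pos [0.4958 0.2194 0.0616] yaw [3.1256e+00 4.0000e-04 2.5680e-01] F [-0.4  0.3 -0.7] w 0.0598
shift [-0.0007 -0.0005 -0.0009] turn None
time_s: 11.1
ee_pos: [0.4948, 0.2213, 0.1995]
eef_rot: [3.126, 0.001, 0.257]
force: [0.1, 0.2, -0.2]
grip_width: 0.0601
time_s: 11.5
ee_pos: [0.508, 0.1407, 0.2021]
eef_rot: [3.126, -0.004, 0.051]
force: [-0.3, 0.0, 0.3]
grip_width: 0.0502
[0.49916567 0.13494436 0.15      ]
t 11.6 pos [0.5078 0.1425 0.202 ] yaw [ 3.1265 -0.004   0.0522] F [0.4 0.4 0.2] w 0.0497
shift [-0.0093  0.0063  0.0521] turn -0.0041
```

View pics/a4.png

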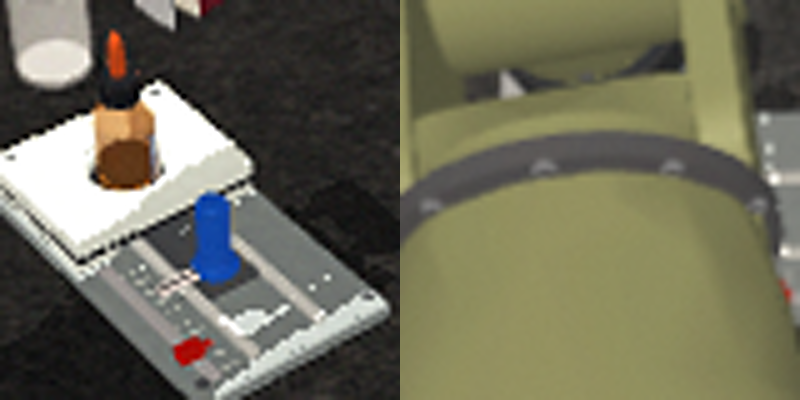

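```bash
python3 - <<'E'
from h import *
v=np.load("v.npy"); v2=v.copy()
inv=lambda p:np.array([[np.cos(v[2]),np.sin(v[2])],[-np.sin(v[2]),np.cos(v[2])]])@(p[:2]-v[:2])
print("tip pred z=.124",proj("scene",[.4955,.2194,.124]),"meas 267.4,146.2; bias of knob top:",proj("scene",V(v,[-.045,0,.064])))
def xy(n,c,z): return least_squares(lambda q:proj(n,[*q,z])[0]-c,[.49,.15]).x
C={}
for n in CM:
    im=cv2.imread(f"pics/{n}0.png").astype(int); m=(im[:,:,2]-im[:,:,1]>70)&(im[:,:,2]-im[:,:,0]>70)
    x0,y0,w,h=(298,220,16,16) if n=="top" else (275,200,18,14)
    wt=(im[:,:,2]-im[:,:,1]).clip(0)[y0:y0+h,x0:x0+w]*m[y0:y0+h,x0:x0+w]; ys,xs=np.nonzero(wt)
    C[n]=np.array([(xs*wt[ys,xs]).sum(),(ys*wt[ys,xs]).sum()])/wt.sum()+[x0,y0]
    print(n,"red",C[n],len(xs),(xs.min()+x0,xs.max()+x0,ys.min()+y0,ys.max()+y0),"viewer xy",inv(xy(n,C[n],.02)))
    for y in range(ys.min(),ys.max()+1): print(y+y0,(wt[y]).tolist())
im=cv2.imread("pics/top0.png",0)
for y in range(216,228): print(y,im[y,282:297].tolist())
p,_=tri(C["scene"],C["top"]); print(p,inv(p))
# predicted pointer px
for z in(.021,): print("pointer pred top/scene",proj("top",V(v,[-.045,.036,z])),proj("scene",V(v,[-.045,.036,z])))
E
```

```text
tip pred z=.124 [[267.08176372 146.09042227]] meas 267.4,146.2; bias of knob top: [[286.50905278 180.31762656]]
scene red [282.62655906 209.43103448] 28 (np.int64(280), np.int64(286), np.int64(207), np.int64(212)) viewer xy [-0.08859568  0.04534737]
207 [0, 0, 0, 0, 0, 0, 0, 0, 117, 91, 0, 0, 0, 0, 0, 0, 0, 0]
208 [0, 0, 0, 0, 0, 0, 100, 255, 253, 251, 175, 253, 0, 0, 0, 0, 0, 0]
209 [0, 0, 0, 0, 0, 255, 253, 243, 248, 244, 235, 0, 0, 0, 0, 0, 0, 0]
210 [0, 0, 0, 0, 0, 210, 248, 243, 241, 148, 148, 0, 0, 0, 0, 0, 0, 0]
211 [0, 0, 0, 0, 0, 174, 207, 154, 150, 151, 72, 0, 0, 0, 0, 0, 0, 0]
212 [0, 0, 0, 0, 0, 0, 179, 154, 0, 0, 0, 0, 0, 0, 0, 0, 0, 0]
top red [305.94897617 229.59281638] 19 (np.int64(304), np.int64(307), np.int64(226), np.int64(232)) viewer xy [-0.08853142  0.04671118]
226 [0, 0, 0, 0, 0, 0, 0, 0, 100, 0, 0, 0, 0, 0, 0, 0]
227 [0, 0, 0, 0, 0, 0, 0, 74, 137, 0, 0, 0, 0, 0, 0, 0]
228 [0, 0, 0, 0, 0, 0, 0, 167, 191, 186, 0, 0, 0, 0, 0, 0]
229 [0, 0, 0, 0, 0, 0, 0, 161, 190, 191, 0, 0, 0, 0, 0, 0]
230 [0, 0, 0, 0, 0, 0, 0, 164, 189, 190, 0, 0, 0, 0, 0, 0]
231 [0, 0, 0, 0, 0
[... 504 characters left out ...]
 [247, 247, 247, 247, 247, 246, 245, 244, 245, 246, 246, 246, 246, 245, 243]
222 [211, 209, 209, 208, 208, 212, 233, 243, 226, 197, 207, 207, 215, 218, 218]
223 [220, 216, 216, 215, 217, 230, 224, 238, 216, 194, 221, 220, 219, 218, 221]
224 [227, 216, 218, 221, 220, 231, 243, 244, 216, 194, 231, 227, 219, 218, 231]
225 [225, 216, 218, 231, 228, 229, 240, 241, 207, 194, 232, 227, 218, 218, 232]
226 [225, 218, 218, 232, 228, 220, 219, 211, 179, 199, 228, 226, 217, 218, 231]
227 [213, 214, 215, 226, 224, 218, 215, 213, 212, 211, 211, 212, 213, 212, 223]
[0.45553313 0.08857692 0.02050311] [-0.08883759  0.04617363]
pointer pred top/scene [[289.94078187 225.79479933]] [[276.01097446 198.39881303]]
```

The bottle is upright in the well: its bulb tip is at (267.4,146.2), against (267.1,146.1) predicted for fully down. The shutter is closed and the red clip is visible. Now the knob.

```bash
python3 -m handwheel '[[[-0.005,0.003,0.02,0],[-0.003,0.002,0.025,0],[0,0,0.02,0],[0,0,0.01,0]]]'; python3 - <<'E'
from h import *
v=np.load("v.npy")
inv=lambda p:np.array([[np.cos(v[2]),np.sin(v[2])],[-np.sin(v[2]),np.cos(v[2])]])@(p[:2]-v[:2])
def xy(n,c,z): return least_squares(lambda q:proj(n,[*q,z])[0]-c,[.49,.15]).x
a=inv(xy("top",[288.95,221.5],.021));b=inv(xy("top",[306.,227],.023));print("pointer",a,"mark",b,"travel",a-b)
imaging.camera('scene')
to([.4998,.137,.048],.0563)
E
```

```text
time_s: 12.0
ee_pos: [0.5003, 0.1398, 0.1259]
eef_rot: [3.128, -0.007, 0.057]
force: [0.8, -0.6, 0.7]
grip_width: 0.0498
pointer [-0.04219149  0.02414857] mark [-0.08881121  0.04005442] travel [ 0.04661972 -0.01590584]
t 12.05 pos [0.5    0.1397 0.1249] yaw [ 3.1274 -0.0055  0.0569] F [-0.3 -0.2 -3.1] w 0.0501
shift [-0.0008  0.0016  0.0769] turn 0.0006
```

```bash
python3 -m handwheel '[[[0,0.002,0.02,0],[0,0,0.02,0],[0,0,0.018,0],[0,0,0.01,0]]]'; python3 - <<'E'
from h import *
imaging.camera('scene')
to([.4998,.137,.048],.0563)
E
```

```text
time_s: 12.45
ee_pos: [0.5023, 0.1396, 0.0579]
eef_rot: [3.128, -0.01, 0.06]
force: [-0.1, 0.2, 0.7]
grip_width: 0.0502
t 12.5 pos [0.5019 0.1395 0.0569] yaw [ 3.1281 -0.0089  0.0602] F [-0.5  0.1 -1.7] w 0.0499
shift [-0.0023  0.0022  0.0089] turn 0.0039
```

```bash
python3 -m handwheel '[[[-0.002,0.002,0.006,0],[0,0.001,0.003,0]]]'; python3 - <<'E'
from h import *
imaging.camera('scene')
to([.4998,.137,.048],.0563)
E
python3 -m handwheel '[[[0,0,0,0],[0,0,0,0],[0,0,0,0],[0,0,0,0],[0,0,0,0]]]' 0.005 50; python3 - <<'E'
from h import *
imaging.camera('scene')
to([.4998,.137,.048],.0563)
E
```

```text
time_s: 12.7
ee_pos: [0.5007, 0.1367, 0.0487]
eef_rot: [3.128, -0.01, 0.061]
force: [-0.7, 0.2, 0.1]
grip_width: 0.0501
t 12.75 pos [0.5009 0.1367 0.0486] yaw [ 3.1284 -0.0106  0.0609] F [ 0.   0.6 -0.7] w 0.0497
shift [-0.0011 -0.0004  0.0006] turn 0.0046
time_s: 13.25
ee_pos: [0.5003, 0.1367, 0.0502]
eef_rot: [3.128, -0.009, 0.061]
force: [-11.0, 0.1, 2.9]
grip_width: 0.0168
t 13.3 pos [0.5003 0.1366 0.0501] yaw [ 3.1284 -0.0092  0.0606] F [-10.3  -1.4   8.1] w 0.017
shift [-0.0005 -0.0004  0.0021] turn 0.0043
```

```bash
python3 -m handwheel '[[[-0.0005,0.008,0,0],[0,0.01,0,0],[0,0.01,0,0],[0,0.01,0,0]]]'; python3 - <<'E'
from h import *
to([.5025,.0901,.0495],.0606)
imaging.camera('scene')
to([.5025,.0901,.0495],.0606)
E
```

```text
time_s: 13.7
ee_pos: [0.5021, 0.1012, 0.0502]
eef_rot: [3.133, -0.011, 0.062]
force: [1.5, 9.6, -3.3]
grip_width: 0.017
t 13.7 pos [0.5021 0.1012 0.0502] yaw [ 3.1332 -0.0105  0.0619] F [ 1.5  9.6 -3.3] w 0.017
shift [-0.0003  0.0111  0.0008] turn 0.0013
t 13.75 pos [0.5022 0.1002 0.0502] yaw [ 3.1331 -0.0103  0.0613] F [ 1.7  8.4 -2.5] w 0.0173
shift [-0.0003  0.0101  0.0008] turn 0.0007
```

```bash
python3 -m handwheel '[[[0,0.006,0,0],[0,0.004,0,0]]]'; python3 - <<'E'
from h import *
to([.5025,.0901,.0495],.0606)
a=imaging.camera('scene')
to([.5025,.0901,.0495],.0606)
b=imaging.camera('top')
to([.5025,.0901,.0495],.0606)
cv2.imwrite('pics/s5.png',a[:,:,::-1])
c=np.hstack([cv2.resize(a[170:230,260:340],None,fx=8,fy=8,interpolation=2)[:,:400],cv2.resize(b[190:250,270:320],None,fx=8,fy=8,interpolation=2)])
cv2.imwrite('pics/a5.png',c[:,:,::-1])
E
```

```text
time_s: 13.95
ee_pos: [0.5027, 0.0918, 0.0502]
eef_rot: [3.136, -0.01, 0.061]
force: [2.1, 11.4, -2.4]
grip_width: 0.0173
t 13.95 pos [0.5027 0.0918 0.0502] yaw [ 3.1364 -0.0104  0.0611] F [ 2.1 11.4 -2.4] w 0.0173
shift [-0.0003  0.0016  0.0007] turn 0.0005
t 14.0 pos [0.5027 0.0915 0.0502] yaw [ 3.1364 -0.0105  0.0609] F [ 1.5 10.8 -1.8] w 0.0168
shift [-0.0003  0.0014  0.0007] turn 0.0003
t 14.05 pos [0.5027 0.0917 0.0502] yaw [ 3.1364 -0.0104  0.0608] F [ 2.2 11.6 -1.9] w 0.0173
shift [-0.0003  0.0016  0.0007] turn 0.0002
```

View pics/a5.png

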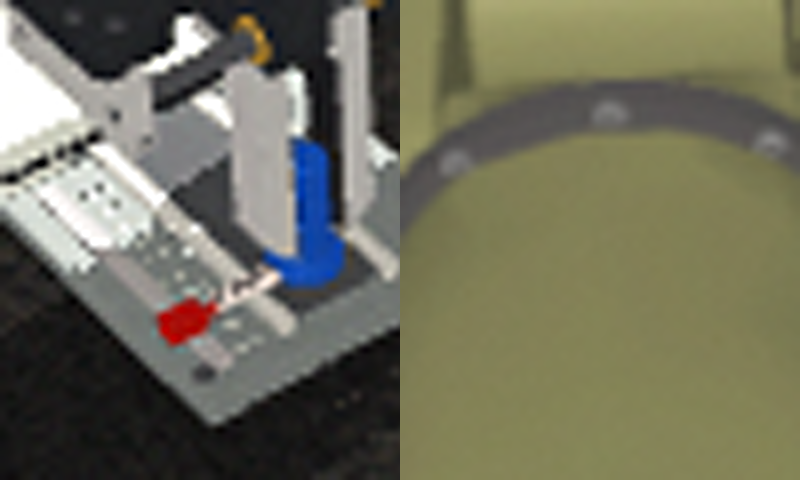

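The crop shows the pointer bar at crop ~(240,292), almost at the red tip (212,305). One larger crop with a reference line will give the final adjustment.

```bash
python3 - <<'E'
from h import *
im=cv2.imread("pics/s5.png"); x0,y0,w,h,s=276,198,30,20,26
c=cv2.resize(im[y0:y0+h,x0:x0+w],None,fx=s,fy=s,interpolation=cv2.INTER_CUBIC)
v=np.load("v.npy"); red=np.array([282.63,209.43])
b=red-proj("scene",V(v,[-.0888,.046,.0215]))[0]; print("bias",b)
for d,col in((0,(0,255,0)),(-.003,(255,255,0)),(.003,(255,0,255))):
    p=proj("scene",V(v,[[-.0888+d,.05,.0215],[-.0888+d,-.0,.0215]]))+b
    q=((p-[x0,y0]+.5)*s).astype(int); cv2.line(c,tuple(map(int,q[0])),tuple(map(int,q[1])),col,1)
q=((proj("scene",V(v,[-.0888,.036,.0215]))+b-[x0,y0]+.5)*s).astype(int)[0]; cv2.circle(c,tuple(map(int,q)),4,(0,255,0),1)
cv2.imwrite("pics/a6.png",c)
E
```

```text
bias [0.20165327 0.26496427]
```

View pics/a6.png

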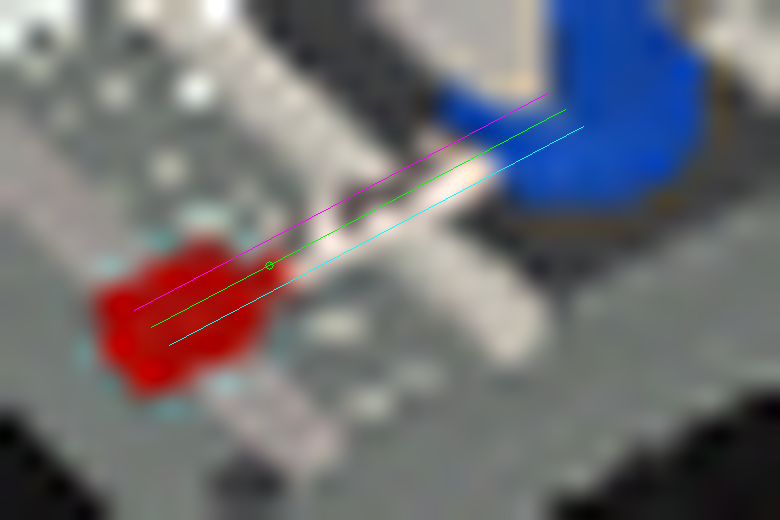

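```bash
python3 - <<'E'
from h import *
v=np.load("v.npy"); a=np.linspace(0,2*np.pi,120)
from scipy.ndimage import map_coordinates
def sig(n):
    im=cv2.imread(f"pics/{n}.png").astype(float); s=im[:,:,0]-im[:,:,2]; return s
def score(n,t,r,z,ref):
    S=sig(n) if isinstance(n,str) else n
    P=V(v,np.c_[-.045-t+r*np.cos(a),r*np.sin(a),0*a+z]); q=proj("scene",P)+[.2,.26]
    # lower arc only
    k=q[:,1]>np.percentile(q[:,1],60); q=q[k]
    c=proj("scene",V(v,[-.045-t,0,z]))[0]+[.2,.26]; d=(q-c); d/=np.linalg.norm(d,axis=1)[:,None]
    i=map_coordinates(S,(q-1.*d).T[::-1],order=1).mean(); o=map_coordinates(S,(q+1.*d).T[::-1],order=1).mean()
    return i-o
ts=np.arange(-.012,.06,.0005)
for n in("scene0","s4","s5"):
    S=sig(n)
    for r,z in((.013,.013),(.013,.018)):
        sc=np.array([score(S,t,r,z,0) for t in ts]); j=sc.argmax(); w=slice(max(j-6,0),j+7); p=np.polyfit(ts[w],sc[w],2); print(n,r,z,"t",round(-p[1]/2/p[0]*1e3,2),round(sc[j],1))
E
```

```text
scene0 0.013 0.013 t -9.67 82.4
scene0 0.013 0.018 t -4.48 132.9
s4 0.013 0.013 t -8.64 64.2
s4 0.013 0.018 t -3.81 103.7
s5 0.013 0.013 t 36.88 61.3
s5 0.013 0.018 t 41.72 93.1
```

Foot-edge tracking gives 45.5–46.3 mm of travel, the TCP gives 45.0, and the target from the top view is 46.6. I'll pull about 1 mm more.

```bash
python3 -m handwheel '[[[0,0.0015,0,0]]]'; python3 - <<'E'
from h import *
for i in range(3):
    a=imaging.camera('scene'); to([.5026,.0905,.0502],.0606)
cv2.imwrite('pics/s7.png',a[:,:,::-1])
E
```

```text
time_s: 14.15
ee_pos: [0.5027, 0.0913, 0.0502]
eef_rot: [3.138, -0.011, 0.061]
force: [1.3, 10.5, -2.0]
grip_width: 0.0173
t 14.2 pos [0.5027 0.0912 0.0502] yaw [ 3.1381 -0.0105  0.0607] F [ 1.2 10.3 -2.4] w 0.017
shift [-0.0001  0.0007 -0.    ] turn 0.0001
t 14.25 pos [0.5027 0.0913 0.0502] yaw [ 3.138  -0.0106  0.0609] F [ 1.4 10.9 -2.5] w 0.017
shift [-0.0002  0.0008 -0.    ] turn 0.0003
t 14.3 pos [0.5027 0.0913 0.0502] yaw [ 3.138  -0.0105  0.0608] F [ 1.4 10.9 -3. ] w 0.0176
shift [-0.0001  0.0008 -0.    ] turn 0.0002
```

```bash
python3 -m handwheel '[[[0,0.002,0,0]]]'; python3 - <<'E'
from h import *
for i in range(3):
    a=imaging.camera('scene')
to([.5026,.0903,.0502],.0606)
cv2.imwrite('pics/s7.png',a[:,:,::-1])
c=np.hstack([cv2.resize(a[196:218,274:300],None,fx=18,fy=18,interpolation=2),cv2.resize(a[140:206,245:285],None,fx=6,fy=6,interpolation=2)])
cv2.imwrite('pics/a7.png',c[:,:,::-1])
E
```

```text
time_s: 14.4
ee_pos: [0.5027, 0.0904, 0.0502]
eef_rot: [3.14, -0.011, 0.061]
force: [0.8, 11.2, -1.7]
grip_width: 0.0172
t 14.55 pos [0.5027 0.0904 0.0502] yaw [ 3.1396 -0.0106  0.0609] F [ 1.4 11.2 -2. ] w 0.017
shift [-0.0001  0.0001 -0.    ] turn 0.0003
```

View pics/a7.png

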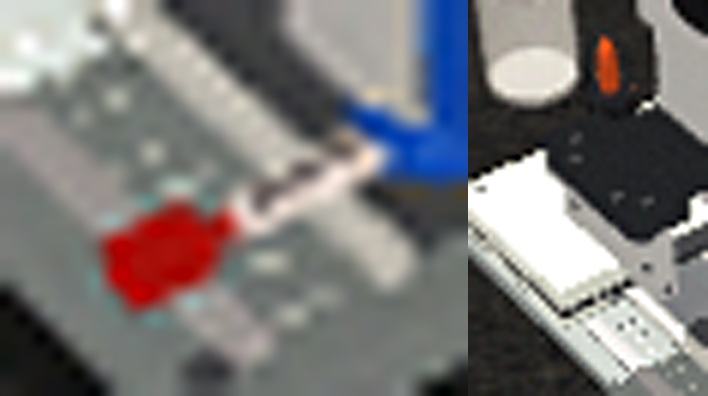

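The black pointer line (crop (345,150)→(262,205)) extends straight to the red tip at (230,225), and the bottle's orange bulb is still upright. Force is steady at 11 N and the pose is stable, so I'm handing in.

```bash
python3 -c "
from h import *
to([.5026,.0903,.0502],.0606); print(ctrl.hand_in())"
```

```text
t 14.55 pos [0.5027 0.0904 0.0502] yaw [ 3.1396 -0.0106  0.0609] F [ 1.4 11.2 -2. ] w 0.017
shift [-0.0001  0.0001 -0.    ] turn 0.0003
the job is handed in; nothing more can be done
None
```

I stood the orange-bulb bottle in the well and let go of it with the shutter still closed. I then gripped the blue knob at 50 N, pulled it about 46 mm to the red mark, and handed in at 14.55 s with it still held.

**Bottle:** it met the well floor at the expected height. After release its bulb tip was within 0.4 px of where a fully seated bottle should show. In the last picture the bulb was still upright, though the gripper hid the body.

**Pointer:** in the last picture the black line points at the red tip. The pull was steady at 11 N and the pose did not change.

**Disagreements:** before the last 1.3 mm of pull, estimates of the travel so far ran from 45.0 to 46.5 mm (arm position against image tracking). The mark measured 46.6 mm from the closed position, so I expect to be within about 1 mm. The arm hid the top view during the pull, so only the scene camera confirmed the final alignment.

I made no contact with the other bottle, the match box or the beaker, but took no separate measurement of them at the end.

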